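Clear used scalpels into the sharps bin

ROBOT

A 7-joint arm with a two-finger parallel gripper is mounted at the origin on a cart in front of the work surface, level with it; the furniture and walls round the work are solid. World frame = base frame: x ahead of the robot, y to its left, z up, the work surface at z = 0. Lengths are in m, angles in rad, forces in N, time in s.
With the tool pointing down it reaches from about 0.425 to 0.925 m from the base axis. Payload 6.8 kg.
Tool frame: the origin (TCP) lies on the centre line of the jaws, within the pads' length; the fingertips stand 17 mm ahead of it and the grasp point (between the pads) lies 2 mm behind it; z points along the fingers, x is the direction in which the jaws open and shut, and the axes are right-handed (so a half turn about z gives the same grasp; the last joint's range is limited). The gripper opens to 85 mm and grips with 20 to 120 N. Pads are 22 mm wide; open, the fingers measure 114 mm over their backs; the gripper's body (76 mm by 85 mm) begins 54 mm behind the grasp point. The pads swing forward as they close: fully open they stand 13 mm farther back than shut.
Start: joints at [-1.275, 0.477, 0.022, 1.555, -0.011, 1.109, -0.083], TCP at [0.265, 0.621, 0.248] pointing down, gripper open.
Joint ranges: [-2.96, 2.96], [-0.34, 2.1], [-1.41, 1.46], [0.24, 2.44], [-1.37, 4.51], [0.17, 1.92], [-2.96, 2.96]. Speed limits (rad/s): [2.39, 2.39, 3.14, 3.14, 3.14, 3.14, 3.14].

INTERFACE

Orientations are given as a rotation vector (axis times angle).
In Python, from bench import r gives the robot as it stands.
- The arm moves only by the tool arm_command, never from a script. Its argument "increments" is a list of rows, each a list of 3 entries, a list of its own where there are three numbers: the shift along the world's x, y, z in m, then the turn, a rotation vector about the world's x, y, z in rad, then the opening in per cent of the stroke, from 0 (shut) to 100 (fully open). A call has 1 to 10 rows; each row is the pose to reach, as a shift and turn from the pose commanded when the call began; what a row does not reach only later rows make up. A row lasts 1/10 s, in which the tool goes at most 50 mm and 8.59 degrees, less where a joint would pass 70% of its speed; a pose out of reach is approached as far as the arm can. A call with a gripper value outside its range is refused whole. The fingers move at their own pace and stop on an object; "newtons" is the grip in N (left out, the last holds). Time passes only in rows, so rows that repeat a pose let the fingers close. It gives the time, the measured TCP pose, the force and the opening at its end, in the units of the state.
- r.get_obs(): the state, without advancing time (a new reading comes with each control period).
- r.grab_frame(name): name is "scene" or "top" or "wrist"; returns the picture (480x640x3 uint8, blue, green, red); there is no depth.
- r.camera_model(name): a dict with "camera_matrix" (3x3 intrinsics, pixels), "camera_from_world" (4x4, takes a point from world to camera coordinates). Camera axes: x right, y down, z forward; pixel columns grow to the right and rows downward; lengths in m; the calibration is good to about 2 mm. A picture is of the moment at which its call begins: read the wrist's pose just before it. camera_model takes no time and is no camera call; for the wrist camera it gives the pose at the moment of the call.
- r.hand_in(): hands the job in, once; it reports no verdict.
The state is a dict: "clock": time; "joints": joint angles; "qvel": joint speeds; "tau": joint torques, N m; "tcp_pos": TCP position; "orientation": TCP orientation; "contact_force": force on the tool from outside, world axes, zero at the start; "moment": the same for the moment, N m; "grip_width": finger opening in m.
Only numpy, scipy, OpenCV 4.12 (cv2) and the standard library are available. Lean on these libraries where they do the work, as an engineer would, in place of code of your own. Each camera call takes 0.05 s, during which the arm holds its last target. There are 200 camera calls.

TASK

Dispose of the two used scalpels lying on the instrument rest: drop each one blade first through the mouth of the sharps bin so that it stands inside blade down, then fold the bin's cover right down shut. The forceps stay where they lie on the rest, and the petri dish and timer are to be left where they are.

Things in the scene. Friction and masses are not known exactly. Their poses are not given: they have to be found in the camera images.
- scalpel_1: used scalpel, one of two alike: white plastic handle 98 long x 10 wide (y) x 7 thick (z), flat steel blade 34 x 7; 132 long, 25 g. Starts on the rest, handle to the robot and about 85 above the bench, blade away and sloping 30 degrees down. Origin on its axis 68 from the handle end; +x points to the blade. The handle's last 50 overhang the rest: take it there, about 20 from the end
- scalpel_2: used scalpel, one of two alike: white plastic handle 98 long x 10 wide (y) x 7 thick (z), flat steel blade 34 x 7; 132 long, 25 g. Starts on the rest, handle to the robot and about 85 above the bench, blade away and sloping 30 degrees down. Origin on its axis 68 from the handle end; +x points to the blade. The handle's last 50 overhang the rest: take it there, about 20 from the end
- scalpel_1_point (a point): the point of scalpel_1's blade, 64 from its origin along +x
- scalpel_2_point (a point): the point of scalpel_2's blade, 64 from its origin along +x
- scalpel_1_butt (a point): the handle end of scalpel_1, 68 from its origin along -x
- scalpel_2_butt (a point): the handle end of scalpel_2, 68 from its origin along -x
- sharps_bin: slim white plastic sharps bin, fixed to the bench in a low steel bracket: 66 (x) x 84 (y), flat top 150 above the bench, walls 3, inner floor 6 above the bench. Origin in the middle of the underside on the bench; -x is its front, facing the robot give or take its yaw, z up
- bin_mouth (a point): centre of the mouth in the bin's top, level with the top (150 high): a rectangular opening 28 along the bin's x and 52 along its y, 6 in front of the bin's middle
- bin_cover (a joint): angle of the bin's grey hinged cover, rad: 0 shut flat on the bin, 1.57 upright, 2.1 fully open; starts about 1.7 to 2.0, leaning away from the robot. The hinge is stiff: the cover stays where it is left. Cover 64 long x 82 wide x 4 thick, plus a thumb tab 9 long and 26 wide at its free edge
- cover_hinge (a point): middle of the cover's hinge line, which runs along the bin's y at the rear edge of the top, 30 behind the bin's middle and 153 above the bench
- cover_tab (a point): middle of the cover's thumb tab, 69 from the hinge; moves with the cover
- instrument_rest: steel instrument rest, fixed: open frame 100 x 160, two cross rods along its y, 6 thick: one 60 high at x -19, one 38 high at x 19, with pins 10 tall between three places 50 apart (y -50, 0, 50), where the three instruments lie in any order, their lower ends against a guard lip. Origin on the bench, z up, +x away from the robot give or take its yaw
- forceps: slender steel forceps, 126 long x 14 wide x 8, lying in one of the three places of the rest; they stay there. Origin in the middle of the underside, y along them
- petri_dish: petri dish of 65 diameter, 16 high, on the bench nearer the robot; left alone. Origin at the centre of the underside
- timer: small white bench timer, 62 x 62 x 18, lying on the bench behind the work; left alone. Origin at the centre of the underside
Mind the look-alikes: they are no part of the job. What is shaped like the scalpel_1 but purple is not meant.

How it is judged:
On the way, in this order (a step that is already met when the one before it is completed fails the run):
1. both scalpels stand in the bin, blade down (x of scalpel_1_point in the frame of sharps_bin between -0.033 and 0.033 m and y of scalpel_1_point in the frame of sharps_bin between -0.042 and 0.042 m and z of each of scalpel_1_point, scalpel_2_point in the frame of sharps_bin below 0.05 m and z of scalpel_1_butt in the frame of sharps_bin between 0.08 and 0.149 m and linear speed of each of scalpel_1, scalpel_2 below 0.03 m/s and x of scalpel_2_point in the frame of sharps_bin between -0.033 and 0.033 m and y of scalpel_2_point in the frame of sharps_bin between -0.042 and 0.042 m and z of scalpel_2_butt in the frame of sharps_bin between 0.08 and 0.149 m), for 0.2 s.
2. the cover is shut (value of joint bin_cover below 0.1 rad), for 0.2 s.
At the end, for the whole second after the job is handed in: Both scalpels are at rest inside the sharps bin, the blade's point in the lower third (under 50 mm above the bench) and the handle end above (between 80 and 149 mm), and the cover is shut to within 0.1 rad (all of step 1 and value of joint bin_cover below 0.1 rad); the robot touches nothing.
It fails at once if the forceps are moved on or off the rest by more than 20 mm (distance of forceps from where it was at the start of the episode above 0.02 m).
It fails at once if the petri dish is shifted by more than 20 mm (distance of petri_dish from where it was at the start of the episode above 0.02 m).
It fails at once if the timer is shifted by more than 20 mm (distance of timer from where it was at the start of the episode above 0.02 m).
It also fails if it takes over 72 s, if anything falls off the work surface, if the arm or the gripper's body presses on something with over 40 N, if the wrist force passes 120 N, or if a joint passes its speed limit or range.

## Working session

There is one attempt and no reset: what is moved stays moved. The work goes in short steps, Python scripts to look and compute and a tool call to move; the robot and the scene stay as the last step left them, time stands still between calls to the robot, and variables do not carry over. Pictures are saved under pics/ and viewed, about 8 in all and at most 12, crops included, and the job is handed in when it is done.

Besides the shell and the picture viewer there is one more tool, called after "Request:" as a command line: name --argument value ..., lists and objects as JSON in quotes. arm_command: Moves the arm, as the interface text tells. Its arguments: {"type":"object","properties":{"increments":{"type":"array","items":{"type":"array"}},"newtons":{"type":"number"}},"required":["increments"]}

```bash
mkdir -p pics; ls; python3 - <<'E'
from bench import r
import cv2,numpy as np
o=r.get_obs(); print({k:np.round(v,3).tolist() for k,v in o.items()})
for n in("scene","top"):
    cv2.imwrite(f"pics/{n}0.png",r.grab_frame(n)); m=r.camera_model(n); print(n,np.round(m["camera_matrix"],1).tolist(),np.round(np.linalg.inv(m["camera_from_world"]),3).tolist())
E
```

```text
pics
{'clock': 0.0, 'joints': [-1.275, 0.478, 0.022, 1.556, -0.011, 1.109, -0.083], 'qvel': [0.001, -0.001, -0.001, 0.002, 0.0, 0.0, 0.0], 'tau': [-0.0, -59.646, 1.608, -28.118, 0.013, 0.01, -0.0], 'tcp_pos': [0.265, 0.62, 0.247], 'orientation': [2.621, 1.73, -0.002], 'contact_force': [-0.198, 0.094, 0.091], 'moment': [-0.012, 0.023, 0.024], 'grip_width': 0.085}
scene [[449.3, 0.0, 321.9], [0.0, 449.3, 239.7], [0.0, 0.0, 1.0]] [[0.807, -0.289, 0.515, 0.137], [-0.59, -0.429, 0.684, -0.576], [0.023, -0.856, -0.517, 0.567], [0.0, 0.0, 0.0, 1.0]]
top [[477.6, 0.0, 324.6], [0.0, 477.6, 240.4], [0.0, 0.0, 1.0]] [[0.02, -0.998, 0.065, 0.532], [-1.0, -0.021, -0.013, 0.009], [0.014, -0.065, -0.998, 0.966], [0.0, 0.0, 0.0, 1.0]]
```

View pics/scene0.png

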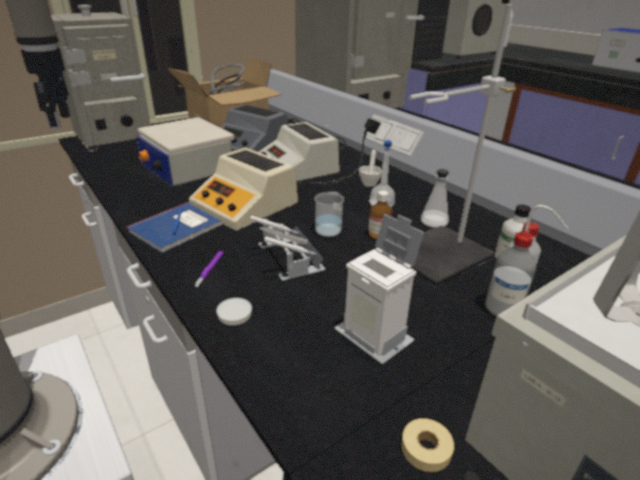

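View pics/top0.png

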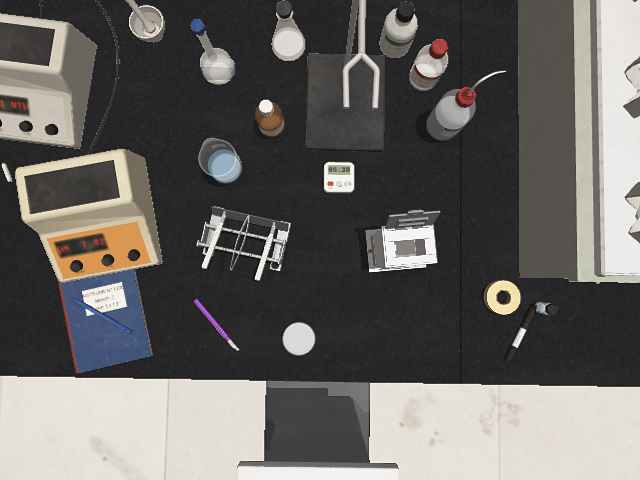

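The top view shows the rest near (245,243) and the bin near (402,245), with its cover open to the rear. White handles run down to about (207,268) and (260,277), and the thin forceps lie between them at (238,250). The purple look-alike on the bench at (216,325) is not meant. I'll confirm this in an enlarged crop.

```bash
python3 - <<'E'
import cv2,numpy as np
i=cv2.imread("pics/top0.png")
a=cv2.resize(i[200:290,190:300],None,fx=3.6,fy=3.6,interpolation=cv2.INTER_CUBIC)
b=cv2.resize(i[200:290,350:460],None,fx=3.6,fy=3.6,interpolation=cv2.INTER_CUBIC)
cv2.imwrite("pics/crop1.png",np.hstack([a,b]))
E
```

```text
(no output)
```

View pics/crop1.png

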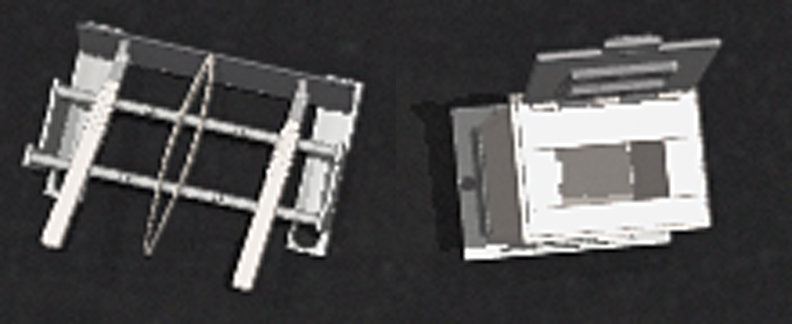

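The crop confirms it. The scalpels (white handle, grey blade) are in the two outer places: butt ends at top px (204.7,267.5) and (257.5,279.2), blade ends at (224.4,212.5) and (274.2,223.6). The thin forceps are in the middle place, so only the outer two fit. The mouth is centred at about (410,248) and the cover leans back. Next I turn these pixels into positions.

```bash
cat > h.py <<'E'
import numpy as np,cv2
from bench import r
def ray(n,p,z,m=None):
    m=m or r.camera_model(n); K=np.array(m["camera_matrix"]); C=np.linalg.inv(np.array(m["camera_from_world"]))
    d=C[:3,:3]@np.linalg.solve(K,[p[0],p[1],1.]); o=C[:3,3]; return o+d*(z-o[2])/d[2]
def proj(n,X,m=None):
    m=m or r.camera_model(n); K=np.array(m["camera_matrix"]); T=np.array(m["camera_from_world"])
    c=T[:3,:3]@np.asarray(X)+T[:3,3]; q=K@c; return q[:2]/q[2]
E
python3 - <<'E'
from h import *
np.set_printoptions(precision=4,suppress=True)
for nm,b,t in(("A",(204.7,267.5),(224.4,212.5)),("B",(257.5,279.2),(274.2,223.6))):
    B=ray("top",b,.089);T=ray("top",t,.023);d=(T-B);print(nm,B,T,np.linalg.norm(d),np.degrees(np.arctan2(d[1],d[0])),"scene px",proj("scene",B),proj("scene",T))
c=lambda x,y:ray("top",(350+(x-396)/3.6,200+y/3.6),.15)
M=[c(558,148),c(665,140),c(668,198),c(560,205)];T=[c(515,95),c(700,90),c(710,228),c(522,240)]
for Q in(M,T):
    Q=np.array(Q);e=Q[0]+Q[3]-Q[1]-Q[2];print("quad c",Q.mean(0),"ydir yaw",np.degrees(np.arctan2(e[1],e[0]))-90,"sizes",np.linalg.norm(Q[0]-Q[1]),np.linalg.norm(Q[1]-Q[2]))
for p,z in(((298,339),.016),((339,177),.018)):print(ray("top",p,z))
R=cv2.Rodrigues(r.get_obs()["orientation"])[0];print(R)
m=r.camera_model("wrist");C=np.linalg.inv(m["camera_from_world"]);print("wristcam in tool",R.T@(C[:3,3]-r.get_obs()["tcp_pos"]),R.T@C[:3,:3])
E
```

```text
A [0.5357 0.2156 0.089 ] [0.6453 0.1962 0.023 ] 0.1294578655507276 -10.009764242953548 scene px [251.0721 219.1936] [297.4444 234.5363]
B [0.5163 0.1187 0.089 ] [0.6254 0.0972 0.023 ] 0.12932500269254726 -11.16394648701177 scene px [265.5288 240.5651] [314.6893 255.9446]
quad c [ 0.5759 -0.1485  0.15  ] ydir yaw 5.170444250762344 sizes 0.05132774825945126 0.027684851445398218
quad c [ 0.5805 -0.148   0.15  ] ydir yaw 3.792437687786631 sizes 0.08864608553869519 0.06600202360623822
[0.3994 0.0451 0.016 ]
[ 0.7226 -0.0296  0.018 ]
[[ 0.3929  0.9196 -0.0005]
 [ 0.9196 -0.3929 -0.0016]
 [-0.0017  0.0001 -1.    ]]
wristcam in tool [ 0.     -0.0683 -0.1249] [[ 1.      0.0002 -0.0012]
 [ 0.0002  0.9636  0.2673]
 [ 0.0012 -0.2673  0.9636]]
```

```bash
cat >> h.py <<'E'
from scipy.spatial.transform import Rotation as Ro
def Rtool(yaw,P):
    y,P=np.radians([yaw,P]);f=np.array([np.cos(y),np.sin(y),0]);l=np.array([-np.sin(y),np.cos(y),0]);z=np.cos(P)*f-np.sin(P)*np.array([0,0,1])
    return np.column_stack([l,np.cross(z,l),z])
def need(yaw,P,pos):
    o=r.get_obs();R=Ro.from_rotvec(o["orientation"]);print("shift",np.round(np.array(pos)-o["tcp_pos"],4),"turn",np.round((Ro.from_matrix(Rtool(yaw,P))*R.inv()).as_rotvec(),4))
E
python3 -c "
from h import *
need(-10.5,50,(.475,.227,.172))"
```

```text
shift [ 0.2099 -0.3932 -0.0754] turn [-0.2008 -0.6699  0.2121]
```

Request:
arm_command --increments '[[[0.02,-0.04,0.0],[-0.02,-0.06,0.02],30],[[0.04,-0.08,0.0],[-0.04,-0.13,0.04],30],[[0.06,-0.12,-0.01],[-0.06,-0.2,0.06],30],[[0.085,-0.16,-0.02],[-0.08,-0.27,0.085],30],[[0.105,-0.2,-0.03],[-0.1,-0.335,0.105],30],[[0.13,-0.24,-0.04],[-0.12,-0.4,0.13],30],[[0.15,-0.28,-0.05],[-0.14,-0.47,0.15],30],[[0.17,-0.32,-0.06],[-0.16,-0.54,0.17],30],[[0.19,-0.36,-0.07],[-0.18,-0.6,0.19],30],[[0.21,-0.393,-0.075],[-0.2,-0.67,0.212],30]]' --newtons 40

```text
clock: 1.1
tcp_pos: [0.4733, 0.228, 0.1732]
orientation: [1.961, 1.626, 0.588]
contact_force: [1.9, -0.4, 0.4]
grip_width: 0.0258
```

```bash
python3 -c "
from h import *
o=r.get_obs();print(np.round(o['joints'],2));need(-10.5,50,(.475,.227,.172))
m=r.camera_model('wrist');i=r.grab_frame('wrist')
cv2.imwrite('pics/w1.png',i);np.savez('w1.npz',K=m['camera_matrix'],T=m['camera_from_world'])
for B in((.5357,.2156,.089),(.5163,.1187,.089)):print(proj('wrist',B,m))
for B in((.6453,.1962,.023),(.6254,.0972,.023)):print(proj('wrist',B,m))
"
```

```text
[-1.29  0.26  0.42  2.37  1.25  0.53 -0.62]
shift [ 0.0017 -0.001  -0.0012] turn [-0.0023 -0.0058  0.0024]
[317.73092008 239.33382855]
[165.42037875 238.31903522]
[319.34657733 248.85362882]
[218.33164088 248.16255151]
```

View pics/w1.png

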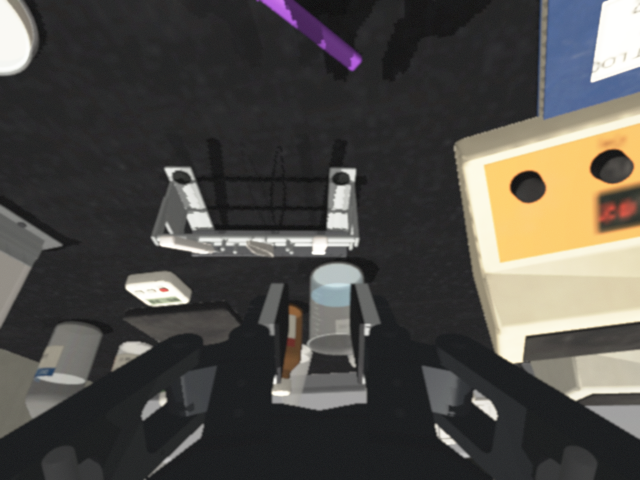

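The wrist view is upside down. The rest is at centre-left, with A's white butt face near (319,246), against a predicted (318,239). B's butt is near (162,241), and the forceps end is near (262,247). I'll triangulate the butts from the top and wrist views.

```bash
python3 - <<'E'
from h import *
i=cv2.imread("pics/w1.png");d=np.load("w1.npz");m={"camera_matrix":d["K"],"camera_from_world":d["T"]}
g=((i.min(2)>200)*255).astype(np.uint8)[225:262,140:365]
n,l,s,c=cv2.connectedComponentsWithStats(g)
for k in range(1,n):
    if s[k][4]>25: print(s[k][:4]+[140,225,0,0],s[k][4],c[k]+[140,225])
mt=r.camera_model("top")
def P(m):return np.array(m["camera_matrix"])@np.array(m["camera_from_world"])[:3]
for a,b in(((204.7,267.5),(319.5,246)),((257.5,279.2),(162,241))):
    X=cv2.triangulatePoints(P(mt),P(m),np.array(a,float),np.array(b,float)).ravel();X=X[:3]/X[3];print(X,proj("top",X,mt),proj("wrist",X,m))
cv2.imwrite("pics/w1c.png",cv2.resize(i[215:270,140:365],None,fx=3.5,fy=3.5,interpolation=cv2.INTER_CUBIC))
E
```

```text
[191 225  20   3] 41 [200.34146341 225.56097561]
[328 225  20   3] 55 [337.74545455 225.90909091]
[157 238  52  16] 252 [178.36111111 245.46428571]
[199 238  23   7] 93 [211.8172043  240.01075269]
[227 238  23   7] 118 [237.19491525 240.62711864]
[253 238  11   4] 34 [258.35294118 239.5       ]
[267 238  19   8] 101 [276.98019802 241.27722772]
[290 238  68  17] 535 [322.70280374 243.54579439]
[0.53593204 0.21529211 0.09357697] [204.26570378 267.33134878] [317.31614482 245.40769835]
[0.5159762  0.1180104  0.09163325] [257.71561175 279.39652778] [163.19863867 241.49470497]
```

View pics/w1c.png

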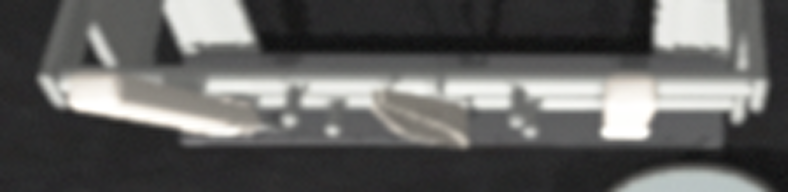

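Request:
arm_command --increments '[[[0.015,-0.003,-0.018],[0,0,0],30],[[0.03,-0.006,-0.036],[0,0,0],30],[[0.045,-0.009,-0.053],[0,0,0],30],[[0.06,-0.012,-0.071],[0,0,0],30],[[0.07,-0.014,-0.083],[0,0,0],30],[[0.078,-0.016,-0.091],[0,0,0],30],[[0.078,-0.016,-0.091],[0,0,0],30]]'

```text
clock: 1.85
tcp_pos: [0.552, 0.2145, 0.082]
orientation: [1.962, 1.626, 0.587]
contact_force: [0.4, -0.4, -0.2]
grip_width: 0.0256
```

```bash
python3 -c "
from h import *
need(-10.5,50,(.553,.212,.0805));print(r.get_obs()['contact_force'])
cv2.imwrite('pics/w2.png',np.vstack([r.grab_frame('wrist')[180:420,160:480],r.grab_frame('scene')[150:310,180:393].repeat(1,0)[:, :213] if 0 else cv2.resize(r.grab_frame('scene')[180:300,180:340],(320,240))]))"
```

```text
shift [ 0.001  -0.0025 -0.0015] turn [-0.0025 -0.0068  0.0031]
[ 0.3936395  -0.38627962 -0.17717314]
```

View pics/w2.png

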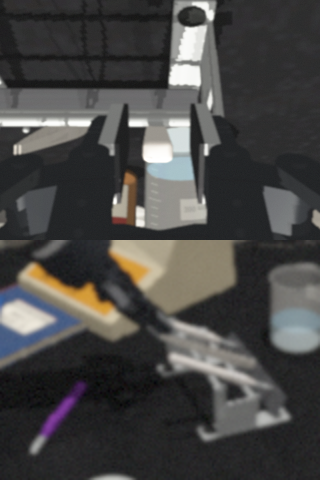

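The jaws straddle A's handle, centred at crop (157,140), and the forceps and rest are clear of them. I'll close.

Request:
arm_command --increments '[[[0.001,-0.002,-0.001],[0,0,0],0],[[0.001,-0.002,-0.001],[0,0,0],0],[[0.001,-0.002,-0.001],[0,0,0],0],[[0.001,-0.002,-0.001],[0,0,0],0],[[0.001,-0.002,-0.001],[0,0,0],0]]' --newtons 50

```text
clock: 2.45
tcp_pos: [0.5525, 0.2133, 0.0822]
orientation: [1.962, 1.627, 0.589]
contact_force: [-1.7, -0.3, 1.8]
grip_width: 0.0089
```

Request:
arm_command --increments '[[[0,0,0.012],[0,0,0],0],[[0,0,0.035],[0,0,0],0],[[0,0,0.065],[0,0,0],0],[[0,0,0.1],[0,0,0],0],[[0,0,0.135],[0,0,0],0],[[0,0,0.17],[0,0,0],0],[[0,0,0.2],[0,0,0],0],[[0,0,0.22],[0,0,0],0],[[0,0,0.22],[0,0,0],0]]'

```text
clock: 3.35
tcp_pos: [0.5537, 0.2139, 0.3052]
orientation: [1.964, 1.625, 0.597]
contact_force: [-0.3, -0.2, -0.3]
grip_width: 0.0093
```

```bash
python3 -c "
from h import *
o=r.get_obs();print(o['tcp_pos'],o['grip_width'],np.round(o['joints'],2));need(4.5,95,(.576,-.1485,.30))
m=r.camera_model('wrist');i=r.grab_frame('wrist');s=r.grab_frame('scene');cv2.imwrite('pics/w3s.png',s)
cv2.imwrite('pics/w3.png',np.hstack([i[100:430,120:520],cv2.resize(s[80:300,180:420],(360,330))]))"
```

```text
[0.55367644 0.2138659  0.30515686] 0.009337348863984853 [-1.22  0.09  0.51  2.14  0.88  0.65  0.01]
shift [ 0.0223 -0.3624 -0.0052] turn [0.0339 0.7826 0.2535]
```

View pics/w3.png

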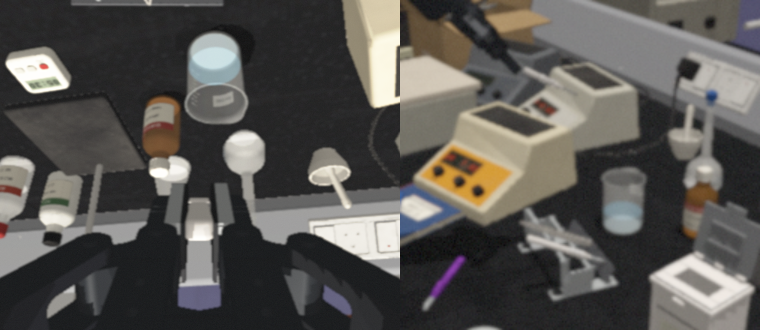

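Request:
arm_command --increments '[[[0.0,-0.035,0.01],[0.003,0.08,0.025],0],[[0.0,-0.075,0.015],[0.006,0.16,0.05],0],[[0.005,-0.115,0.015],[0.01,0.24,0.08],0],[[0.005,-0.155,0.015],[0.014,0.33,0.105],0],[[0.01,-0.195,0.015],[0.018,0.41,0.13],0],[[0.01,-0.235,0.015],[0.021,0.49,0.16],0],[[0.015,-0.275,0.015],[0.025,0.57,0.185],0],[[0.015,-0.315,0.015],[0.028,0.66,0.21],0],[[0.015,-0.345,0.015],[0.032,0.74,0.24],0],[[0.015,-0.362,0.015],[0.034,0.783,0.2535],0]]'

```text
clock: 4.45
tcp_pos: [0.5676, -0.151, 0.3148]
orientation: [-2.084, -2.264, 0.114]
contact_force: [0.1, -0.5, -1.1]
grip_width: 0.0091
```

Request:
arm_command --increments '[[[0,0,0],[0,0,0],0],[[0,0,0],[0,0,0],0]]'

```text
clock: 4.65
tcp_pos: [0.5667, -0.1505, 0.3149]
orientation: [-2.091, -2.261, 0.112]
contact_force: [0.1, 1.1, -0.0]
grip_width: 0.009
```

```bash
python3 -c "
from h import *
o=r.get_obs();print(o['tcp_pos'],o['grip_width'],np.round(o['joints'],2));need(4.5,95,(.576,-.1485,.32))
i=r.grab_frame('wrist');s=r.grab_frame('scene');t=r.grab_frame('top')
for n,p in zip(('w4','s4','t4'),(i,s,t)):cv2.imwrite(f'pics/{n}.png',p)
cv2.imwrite('pics/c4.png',np.hstack([i[100:400,160:460],cv2.resize(s[120:360,280:520],(480,480))[:300]*1]) if 0 else np.hstack([cv2.resize(i[60:460,120:520],(380,380)),cv2.resize(s[140:330,290:480],(380,380),interpolation=cv2.INTER_CUBIC)]))"
```

```text
[ 0.56671964 -0.15052808  0.31492872] 0.009046838929556303 [-0.42  0.39  0.76  1.67 -0.24  1.28  2.04]
shift [0.0093 0.002  0.0051] turn [ 0.0058 -0.0061  0.0006]
```

View pics/c4.png

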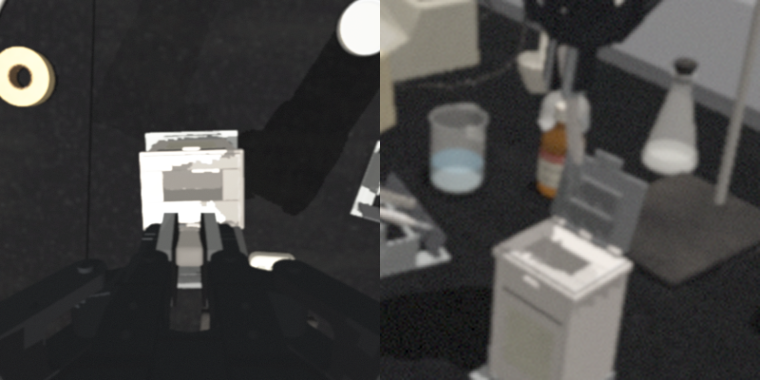

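```bash
python3 - <<'E'
from h import *
o=r.get_obs();R=Ro.from_rotvec(o["orientation"]).as_matrix();p=np.array(o["tcp_pos"])
a=R@np.array([0,np.sin(np.radians(20)),np.cos(np.radians(20))]);g=p-.002*R[:,2]
for s in(-.018,.02,.08,.114):print(s,np.round(g+s*a,3),proj("scene",g+s*a).round(1))
A=cv2.imread("pics/w3s.png").astype(int);B=cv2.imread("pics/s4.png").astype(int)
D=(abs(A-B).max(2)>22)
for y in range(165,245,3):
    x=np.where(D[y,370:410])[0]+370
    print(y,x.min() if len(x) else None,x.max() if len(x) else None,len(x), B[y,int(np.median(x))] if len(x) else '')
E
```

```text
-0.018 [ 0.563 -0.147  0.335] [382.5 162.6]
0.02 [ 0.573 -0.146  0.299] [384.7 184.9]
0.08 [ 0.588 -0.145  0.241] [387.8 216.8]
0.114 [ 0.597 -0.145  0.208] [389.5 233.4]
165 372 398 22 [90 91 89]
168 372 388 14 [56 61 65]
171 371 389 19 [ 96 100 102]
174 371 388 18 [60 66 66]
177 371 388 18 [46 49 49]
180 373 388 16 [49 51 51]
183 373 388 16 [56 55 56]
186 380 392 12 [91 91 92]
189 381 388 8 [113 116 116]
192 382 388 7 [121 125 129]
195 382 387 6 [118 123 128]
198 384 386 3 [119 122 128]
201 None None 0 
204 382 388 7 [119 124 128]
207 382 390 9 [119 124 129]
210 383 392 10 [123 126 132]
213 384 392 9 [122 128 132]
216 389 391 3 [128 132 137]
219 387 390 4 [120 126 131]
222 None None 0 
225 None None 0 
228 None None 0 
231 None None 0 
234 None None 0 
237 None None 0 
240 None None 0 
243 None None 0
```

The frame difference puts the hanging scalpel at scene px (386,207)–(390,216), which agrees with a 15° blade-forward tilt. I'll move it over the mouth.

Request:
arm_command --increments '[[[-0.01,0.005,-0.01],[0,0,0],0],[[-0.021,0.01,-0.025],[0,0,0],0],[[-0.021,0.01,-0.04],[0,0,0],0],[[-0.021,0.01,-0.04],[0,0,0],0],[[-0.021,0.01,-0.04],[0,0,0],0]]'

```text
clock: 5.3
tcp_pos: [0.5471, -0.1382, 0.277]
orientation: [-2.086, -2.268, 0.106]
contact_force: [0.2, -0.6, -0.0]
grip_width: 0.0089
```

```bash
python3 -c "
from h import *
o=r.get_obs();print(o['tcp_pos'],o['contact_force']);need(4.5,95,(.566,-.138,.19))
R=Ro.from_rotvec(o['orientation']).as_matrix();p=np.array(o['tcp_pos'])
a=R@np.array([0,np.sin(np.radians(20)),np.cos(np.radians(20))]);print('tip',p+a*.114-.002*R[:,2],a)
s=r.grab_frame('scene');cv2.imwrite('pics/c5.png',cv2.resize(s[150:310,320:440],(600,600*160//120)[::1],interpolation=cv2.INTER_CUBIC)[100:700])"
```

```text
[ 0.54706154 -0.13822441  0.2769933 ] [ 0.18139612 -0.58541198 -0.0334372 ]
shift [ 0.0189  0.0002 -0.087 ] turn [ 0.0041 -0.0025 -0.0052]
tip [ 0.57636367 -0.13619009  0.16878633] [ 0.25546833  0.01764484 -0.9666564 ]
```

View pics/c5.png

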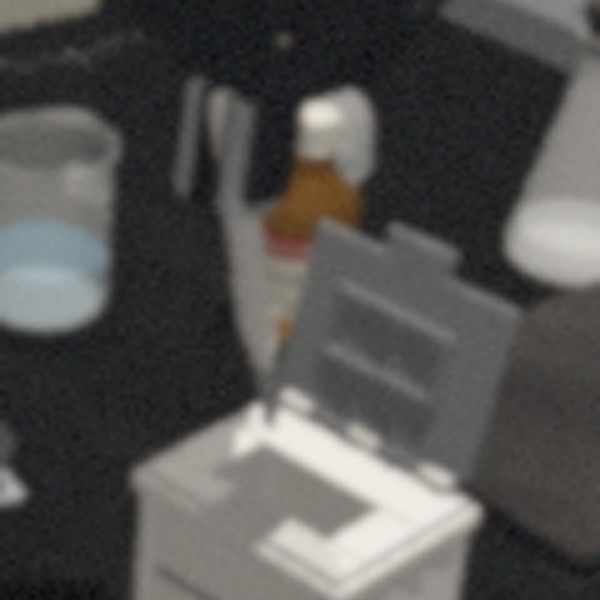

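```bash
python3 - <<'E'
from h import *
o=r.get_obs();R=Ro.from_rotvec(o["orientation"]).as_matrix();p=np.array(o["tcp_pos"])
q=lambda X:((proj("scene",X)-[320,150])*5-[0,100]).round(0)
for d in(10,20,30):
    a=R@np.array([0,np.sin(np.radians(d)),np.cos(np.radians(d))]);g=p-.002*R[:,2]
    print(d,[q(g+s*a) for s in(.03,.08,.114)])
f=np.array([np.cos(.0785),np.sin(.0785),0]);l=np.array([-f[1],f[0],0]);M=np.array([.576,-.1485,.15])
print("mouth",[q(M+f*u+l*v) for u,v in((-.014,.026),(.014,.026),(.014,-.026),(-.014,-.026))],"hinge",q(M+f*.036+[0,0,.003]))
E
```

```text
10 [array([234., 232.]), array([233., 369.]), array([231., 455.])]
20 [array([247., 224.]), array([263., 348.]), array([274., 426.])]
30 [array([258., 215.]), array([293., 322.]), array([315., 389.])]
mouth [array([205., 472.]), array([264., 443.]), array([380., 512.]), array([322., 545.])] hinge [366. 446.]
```

The scalpel's line matches the 20° grip angle: handle centre at (262,350), tip predicted at (274,426). The mouth corners agree with the calibration too. I'll insert along the blade axis and release.

Request:
arm_command --increments '[[[0.002,-0.001,-0.01],[0,0,0],0],[[0.005,-0.001,-0.025],[0,0,0],0],[[0.009,-0.001,-0.04],[0,0,0],0],[[0.012,-0.001,-0.055],[0,0,0],0],[[0.015,-0.001,-0.07],[0,0,0],0],[[0.019,-0.001,-0.087],[0,0,0],0],[[0.019,-0.001,-0.087],[0,0,0],0]]'

```text
clock: 6.05
tcp_pos: [0.5647, -0.1392, 0.1871]
orientation: [-2.085, -2.265, 0.11]
contact_force: [-0.4, -0.3, 0.3]
grip_width: 0.0093
```

```bash
python3 -c "
from h import *
o=r.get_obs();print(o['tcp_pos'],o['contact_force'],o['grip_width'])"
```

```text
[ 0.56465878 -0.13921993  0.18706024] [-0.3617569  -0.29563315  0.2704675 ] 0.009266352403196499
```

Request:
arm_command --increments '[[[0,0,0],[0,0,0],40],[[0,0,0],[0,0,0],40],[[0,0,0],[0,0,0],40],[[0,0,0],[0,0,0],40],[[0,0,0.03],[0,0,0],40],[[-0.02,0.02,0.07],[0,0,0],30],[[-0.03,0.06,0.11],[0,0,0],30],[[-0.04,0.1,0.12],[0,0,0],30]]'

```text
clock: 6.85
tcp_pos: [0.5264, -0.0414, 0.3136]
orientation: [-2.096, -2.265, 0.1]
contact_force: [2.1, 0.0, 0.4]
grip_width: 0.0256
```

```bash
python3 -c "
from h import *
o=r.get_obs();print(o['tcp_pos'],o['contact_force'],o['grip_width'])
# B pre-pose: butt (.516,.1185,.091), yaw -11
y=np.radians(-10.7);f=np.array([np.cos(y),np.sin(y),0]);k=np.array([0,0,1])
a=np.cos(np.pi/6)*f-.5*k;z=np.cos(np.radians(50))*f-np.sin(np.radians(50))*k
G=np.array([.516,.1185,.091])+.018*a+.002*z;print('grasp tcp',G,'pre',G-.12*z);need(-10.7,50,G-.12*z)
i=r.grab_frame('wrist');s=r.grab_frame('scene');t=r.grab_frame('top')
for n,p in zip(('w6','s6','t6'),(i,s,t)):cv2.imwrite(f'pics/{n}.png',p)
print(proj('wrist',(.576,-.1485,.15)))
cv2.imwrite('pics/c6.png',np.hstack([cv2.resize(s[200:350,320:420],(400,600),interpolation=cv2.INTER_CUBIC),cv2.resize(t[220:280,370:410+30],(400,343),interpolation=cv2.INTER_CUBIC)[:600].copy() if 0 else cv2.resize(t[215:275,380:440],(400,600))]))"
```

```text
[ 0.52638169 -0.04136939  0.31358023] [2.14647379 0.00745579 0.44457996] 0.025622482021354188
grasp tcp [0.53258064 0.11536706 0.08046791] pre [0.45678728 0.12968836 0.17239324]
shift [-0.0696  0.1711 -0.1412] turn [-0.0389 -0.7838 -0.2492]
[178.63321592 290.30050142]
```

View pics/c6.png

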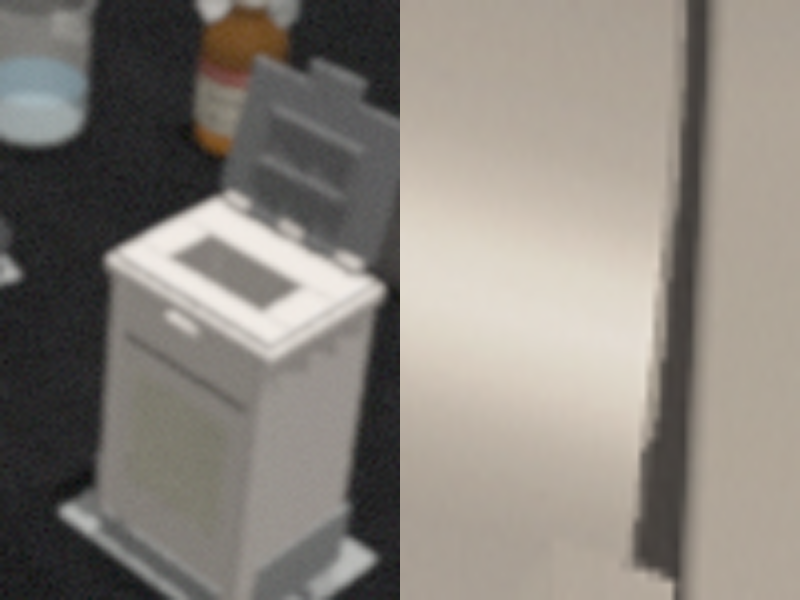

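Scalpel 1 is in: nothing stands above the mouth or lies on the bin. The arm hides the top view for now. Next is scalpel 2.

Request:
arm_command --increments '[[[-0.01,0.02,0.0],[-0.004,-0.08,-0.025],30],[[-0.02,0.04,-0.005],[-0.008,-0.16,-0.05],30],[[-0.03,0.065,-0.015],[-0.012,-0.24,-0.08],30],[[-0.04,0.09,-0.03],[-0.016,-0.32,-0.1],30],[[-0.05,0.11,-0.05],[-0.02,-0.4,-0.13],30],[[-0.055,0.13,-0.07],[-0.024,-0.48,-0.155],30],[[-0.06,0.145,-0.09],[-0.028,-0.56,-0.18],30],[[-0.065,0.16,-0.11],[-0.032,-0.64,-0.205],30],[[-0.07,0.17,-0.13],[-0.036,-0.72,-0.23],30],[[-0.07,0.171,-0.141],[-0.039,-0.784,-0.249],30]]'

```text
clock: 8.0
tcp_pos: [0.4615, 0.0985, 0.1971]
orientation: [1.974, 1.738, 0.374]
contact_force: [0.6, -1.5, 0.0]
grip_width: 0.0256
```

Request:
arm_command --increments '[[[0,0,0],[0,0,0],30],[[0,0,0],[0,0,0],30]]'

```text
clock: 8.2
tcp_pos: [0.4624, 0.0955, 0.1975]
orientation: [1.981, 1.733, 0.37]
contact_force: [0.6, 0.3, -0.1]
grip_width: 0.0256
```

```bash
python3 - <<'E'
from h import *
o=r.get_obs();print(np.round(o['joints'],2),o['tcp_pos'],o['contact_force']);need(-10.7,50,(.5326,.1154,.0805))
m=r.camera_model('wrist');i=r.grab_frame('wrist');t=r.grab_frame('top');cv2.imwrite('pics/w7.png',i);cv2.imwrite('pics/t7.png',t)
u=proj('wrist',(.516,.1185,.091),m);print('pred butt',u)
x0,y0=int(u[0])-25,int(u[1])-15
g=((i.min(2)>200)*255).astype(np.uint8)
for y in range(y0,y0+36,3):
    x=np.where(g[y,x0:x0+50])[0]+x0;print(y,x.min() if len(x) else '',x.max() if len(x) else '',len(x))
# mouth interior in top, brightness vs start
a=cv2.imread('pics/top0.png')
print(a[240:257:2,396:424:2].mean(2).astype(int));print(t[240:257:2,396:424:2].mean(2).astype(int))
E
```

```text
[-0.72  0.07  0.08  2.39  0.96  0.56  0.  ] [0.46235119 0.09551741 0.19746196] [ 0.63578707  0.33786023 -0.1270679 ]
shift [ 0.0702  0.0199 -0.117 ] turn [ 0.0795 -0.1666 -0.015 ]
pred butt [382.92087343 226.711109  ]
211 357 362 6
214 357 362 6
217   0
220 357 360 4
223 357 389 15
226 357 391 18
229 357 391 20
232 357 391 19
235 357 390 32
238 367 406 40
241 370 404 23
244 357 382 19
[[252 252 224 151 118 109 116 120 120 193  95  98  98  98]
 [126 128 127 129 128 130 129 128 128 121 100 100 102 101]
 [126 129 129 127 129 128 129 127 129 129  99  98 101 100]
 [149 129 129 129 129 129 128 129 128 130 104 101 102 100]
 [150 128 130 129 129 129 128 129 127 127 111 100 100 100]
 [150 129 129 129 128 130 129 127 129 126 112 101 101  99]
 [127 131 130 130 130 129 130 128 129 129 100 100 101  99]
 [143 129 127 170 129 127 126 169 169 170 104  97  98 103]
 [180 169 171 173 151 150 183 232 248 250 253 253 250 247]]
[[253 252 225 154 119 109 120 121 122 194  97  99  98  98]
 [128 129 129 130 129 131 130 130 130 121 100 100 102 100]
 [128 130 130 130 130 131 129 131 130 131 102 104 101 101]
 [152 130 130 131 130 131 129 130 130 129 105 101 103 101]
 [150 149 129 130 129 130 129 131 130 127 113  99 103 102]
 [199 188 147 131 130 130 129 130 130 128 113 101 103 104]
 [108 120 149 152 137 130 129 129 130 129 101 101 101 101]
 [136 116 114 137 153 152 122 173 169 173 105  98  98 105]
 [149 129 155 123 117 141 176 233 248 250 253 253 251 247]]
```

Scalpel 1's butt shows at the mouth's front-left in the top view. The arm stopped short of the pre-pose because joint 4 is at 2.39, nearly folded. I'll go to a nearer pre-pose.

Request:
arm_command --increments '[[[0.007,0.007,0.0],[0.02,-0.04,-0.004],30],[[0.014,0.014,-0.005],[0.04,-0.08,-0.008],30],[[0.022,0.022,-0.015],[0.06,-0.12,-0.012],30],[[0.03,0.029,-0.025],[0.08,-0.167,-0.015],30],[[0.03,0.029,-0.025],[0.08,-0.167,-0.015],30],[[0.03,0.029,-0.025],[0.08,-0.167,-0.015],30]]'

```text
clock: 8.9
tcp_pos: [0.4922, 0.1251, 0.1729]
orientation: [1.953, 1.623, 0.589]
contact_force: [0.5, -0.8, 0.8]
grip_width: 0.0255
```

```bash
python3 - <<'E'
from h import *
o=r.get_obs();print(np.round(o['joints'],2),o['tcp_pos'],o['contact_force']);need(-10.7,50,(.5326,.1154,.0805));need(-10.7,50,(.497,.122,.1235))
E
```

```text
[-0.57  0.18 -0.13  2.43  1.53  0.54 -0.68] [0.49219441 0.12508496 0.17290668] [ 0.51627838 -0.82207451  0.75356915]
shift [ 0.0404 -0.0097 -0.0924] turn [ 0.0023  0.0006 -0.0016]
shift [ 0.0048 -0.0031 -0.0494] turn [ 0.0023  0.0006 -0.0016]
```

Request:
arm_command --increments '[[[0.01,-0.002,-0.018],[0,0,0],30],[[0.02,-0.004,-0.036],[0,0,0],30],[[0.027,-0.006,-0.055],[0,0,0],30],[[0.034,-0.008,-0.073],[0,0,0],30],[[0.04,-0.01,-0.09],[0,0,0],30],[[0.04,-0.01,-0.09],[0,0,0],30],[[0.04,-0.01,-0.09],[0,0,0],30]]'

```text
clock: 9.6
tcp_pos: [0.5324, 0.1159, 0.0836]
orientation: [1.951, 1.623, 0.591]
contact_force: [-0.2, -1.0, 0.3]
grip_width: 0.0255
```

```bash
python3 - <<'E'
from h import *
o=r.get_obs();print(np.round(o['joints'],2),o['contact_force']);need(-10.7,50,(.5326,.1154,.0805))
i=r.grab_frame('wrist');s=r.grab_frame('scene')
cv2.imwrite('pics/w8.png',i)
a=cv2.imread('pics/w2.png')[:240]
cv2.imwrite('pics/c8.png',np.hstack([i[180:420,160:480],cv2.resize(s[180:300,200:360],(320,240))]))
E
```

```text
[-0.47  0.45 -0.14  2.41  2.    0.59 -1.11] [-0.1759442  -1.04028826  0.25203212]
shift [ 0.0002 -0.0005 -0.0031] turn [ 0.003   0.003  -0.0029]
```

View pics/c8.png

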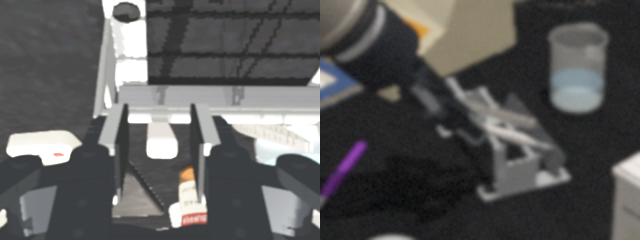

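The jaws straddle B's handle, centred at (161,140), the same view as for A. I'll close and lift.

Request:
arm_command --increments '[[[0,-0.001,-0.002],[0,0,0],0],[[0,-0.001,-0.002],[0,0,0],0],[[0,-0.001,-0.002],[0,0,0],0],[[0,-0.001,-0.002],[0,0,0],0],[[0,-0.001,-0.002],[0,0,0],0]]'

```text
clock: 10.2
tcp_pos: [0.5324, 0.1157, 0.0815]
orientation: [1.952, 1.623, 0.595]
contact_force: [-3.4, 0.6, 6.4]
grip_width: 0.0089
```

Request:
arm_command --increments '[[[0,0,0.012],[0,0,0],0],[[0,0,0.035],[0,0,0],0],[[0,0,0.065],[0,0,0],0],[[0.005,0,0.1],[0,0,0],0],[[0.01,0,0.135],[0,0,0],0],[[0.015,0,0.17],[0,0,0],0],[[0.02,0,0.2],[0,0,0],0],[[0.02,0,0.225],[0,0,0],0],[[0.02,0,0.225],[0,0,0],0]]'

```text
clock: 11.1
tcp_pos: [0.5532, 0.1165, 0.3097]
orientation: [1.952, 1.621, 0.602]
contact_force: [0.3, -0.5, 0.7]
grip_width: 0.0089
```

```bash
python3 - <<'E'
from h import *
o=r.get_obs();print(np.round(o['joints'],2),o['tcp_pos'],o['grip_width']);need(4.5,95,(.546,-.158,.32))
cv2.imwrite('pics/s9.png',r.grab_frame('scene'))
E
```

```text
[-0.53  0.01 -0.04  2.21  0.94  0.58  0.1 ] [0.55318916 0.11646175 0.30970277] 0.008883255218237993
shift [-0.0072 -0.2745  0.0103] turn [0.0365 0.7935 0.2497]
```

Request:
arm_command --increments '[[[0.0,-0.03,0.005],[0.004,0.08,0.025],0],[[0.0,-0.06,0.01],[0.008,0.16,0.05],0],[[0.0,-0.09,0.01],[0.012,0.24,0.075],0],[[0.0,-0.12,0.01],[0.016,0.32,0.1],0],[[0.0,-0.15,0.01],[0.02,0.4,0.125],0],[[0.0,-0.18,0.01],[0.023,0.48,0.15],0],[[0.0,-0.21,0.01],[0.026,0.56,0.175],0],[[-0.005,-0.24,0.01],[0.03,0.65,0.2],0],[[-0.007,-0.265,0.01],[0.033,0.73,0.23],0],[[-0.007,-0.2745,0.01],[0.0365,0.7935,0.25],0]]'

```text
clock: 12.15
tcp_pos: [0.5435, -0.1628, 0.3139]
orientation: [-2.089, -2.257, 0.116]
contact_force: [-0.6, 0.5, -0.9]
grip_width: 0.0092
```

Request:
arm_command --increments '[[[0,0,0],[0,0,0],0],[[0,0,0],[0,0,0],0]]'

```text
clock: 12.35
tcp_pos: [0.5444, -0.1583, 0.3139]
orientation: [-2.087, -2.263, 0.11]
contact_force: [0.1, 0.6, -0.8]
grip_width: 0.0094
```

```bash
python3 - <<'E'
from h import *
o=r.get_obs();print(o['tcp_pos'],o['grip_width']);need(4.5,95,(.546,-.158,.275))
R=Ro.from_rotvec(o['orientation']).as_matrix();p=np.array(o['tcp_pos']);g=p-.002*R[:,2]
for d in(10,20,30):
    a=R@np.array([0,np.sin(np.radians(d)),np.cos(np.radians(d))]);print(d,[proj('scene',g+s*a).round(1) for s in(.02,.05,.08,.114)],(g+a*.114).round(3))
A=cv2.imread('pics/s9.png').astype(int);s=r.grab_frame('scene');cv2.imwrite('pics/s10.png',s);B=s.astype(int)
D=abs(A-B).max(2)>22
for y in range(185,250,4):
    x=np.where(D[y,350:410])[0]+350;print(y,x.min() if len(x) else '',x.max() if len(x) else '',len(x))
E
```

```text
[ 0.54442955 -0.15830443  0.31390989] 0.00944450214854206
shift [ 0.0016  0.0003 -0.0389] turn [ 0.0038 -0.0063 -0.0029]
10 [array([376.5, 193.7]), array([375.9, 211.9]), array([375.3, 229.3]), array([374.8, 247.9])] [ 0.554 -0.158  0.202]
20 [array([378.2, 192.7]), array([380. , 209.4]), array([381.8, 225.1]), array([383.6, 241.9])] [ 0.573 -0.156  0.206]
30 [array([379.8, 191.3]), array([384., 206.]), array([387.9, 219.8]), array([392.1, 234.4])] [ 0.592 -0.155  0.212]
185 367 389 20
189 364 389 24
193 372 386 15
197   0
201 378 381 4
205 376 383 8
209 375 384 10
213 375 384 10
217 376 384 9
221 378 385 8
225 382 384 3
229 382 383 2
233   0
237   0
241   0
245   0
249   0
```

The held scalpel's line again matches the 20° grip angle, with its centre at about (380,213). I'll insert it on the right half of the mouth.

Request:
arm_command --increments '[[[0.002,0,-0.02],[0,0,0],0],[[0.002,0,-0.039],[0,0,0],0],[[0.004,0,-0.05],[0,0,0],0],[[0.008,0,-0.065],[0,0,0],0],[[0.012,0,-0.08],[0,0,0],0],[[0.016,0,-0.095],[0,0,0],0],[[0.019,0,-0.11],[0,0,0],0],[[0.021,0,-0.124],[0,0,0],0],[[0.021,0,-0.124],[0,0,0],0]]'

```text
clock: 13.3
tcp_pos: [0.5649, -0.1584, 0.1891]
orientation: [-2.084, -2.263, 0.111]
contact_force: [-0.3, -0.4, 0.3]
grip_width: 0.0089
```

Request:
arm_command --increments '[[[0,0,0],[0,0,0],0]]'

```text
clock: 13.4
tcp_pos: [0.5659, -0.1589, 0.1914]
orientation: [-2.086, -2.265, 0.108]
contact_force: [0.3, 0.0, 0.0]
grip_width: 0.0092
```

Request:
arm_command --increments '[[[0,0,0],[0,0,0],40],[[0,0,0],[0,0,0],40],[[0,0,0],[0,0,0],40],[[0,0,0],[0,0,0],40],[[0,0,0.03],[0,0,0],40],[[-0.01,0,0.07],[0,0,0],40],[[-0.02,0.04,0.11],[0,0,0],0],[[-0.02,0.085,0.12],[0,0,0],0],[[-0.02,0.13,0.12],[0,0,0],0],[[-0.02,0.16,0.12],[0,0,0],0]]'

```text
clock: 14.4
tcp_pos: [0.5459, 0.0054, 0.3128]
orientation: [-2.083, -2.269, 0.103]
contact_force: [1.5, 1.3, -0.3]
grip_width: 0.0002
```

```bash
python3 - <<'E'
from h import *
o=r.get_obs();print(o['tcp_pos'],o['grip_width'])
t=r.grab_frame('top');s=r.grab_frame('scene');cv2.imwrite('pics/t11.png',t);cv2.imwrite('pics/s11.png',s)
cv2.imwrite('pics/c11.png',np.hstack([cv2.resize(s[210:300,320:420],(400,360),interpolation=cv2.INTER_CUBIC),cv2.resize(t[200:290,360:460],(400,360),interpolation=cv2.INTER_CUBIC)]))
E
```

```text
[0.54594101 0.00537912 0.31280377] 0.0001589406704243326
```

View pics/c11.png

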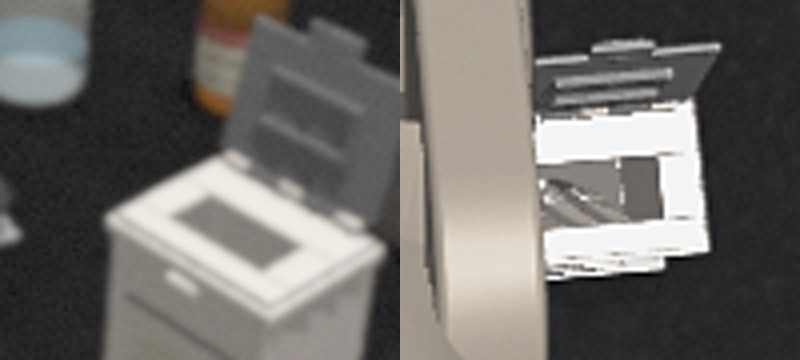

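The pictures show both scalpels inside the mouth and nothing protruding. Scene: mouth clear at (237,230). Top: a handle leans inside at (590,205). The cover is still open, with its tab at top px (415.5,211). I've now viewed 12 pictures, so the rest is by numbers. Next I plan the closing arc and check the retort stand clearance.

```bash
cat >> h.py <<'E'
y_=np.radians(4.5);F=np.array([np.cos(y_),np.sin(y_),0]);L=np.array([-F[1],F[0],0]);Kz=np.array([0,0,1.])
MO=np.array([.576,-.1485,.15]);H=MO+.036*F+.003*Kz
def cov(phi,rho,n=0.):return H+rho*(-np.cos(phi)*F+np.sin(phi)*Kz)+n*(np.sin(phi)*F+np.cos(phi)*Kz)
E
python3 - <<'E'
from h import *
np.set_printoptions(precision=3,suppress=True)
print("H",H,proj("top",H))
for ph in(1.6,1.7,1.8,1.9,2.0):print(ph,"tab end top",proj("top",cov(ph,.0735)),"scene",proj("scene",cov(ph,.0735)),cov(ph,.0735))
b=ray("scene",(463,240),.015);print("stand",b,[ (z,proj("scene",[b[0],b[1],z]).round(0)) for z in(.2,.3,.35,.4,.45,.5)])
for z in(.3,.35,.4,.45):print(z,ray("top",(347,105),z),ray("top",(376,105),z))
for ph in(1.57,1.3,1.0,.7,.4,.2,.1,.0):
    c=cov(ph,.05,.004)+.011*F;print(ph,"tcp",c+[0,0,.017])
need(4.5,90,(.668,-.1417,.33))
E
```

```text
H [ 0.612 -0.146  0.153] [409.061 226.868]
1.6 tab end top [417.956 221.096] scene [398.995 220.36 ] [ 0.614 -0.146  0.226]
1.7 tab end top [417.545 216.476] scene [401.969 219.32 ] [ 0.621 -0.145  0.226]
1.8 tab end top [417.043 211.986] scene [404.816 218.706] [ 0.629 -0.144  0.225]
1.9 tab end top [416.457 207.684] scene [407.505 218.518] [ 0.636 -0.144  0.223]
2.0 tab end top [415.795 203.622] scene [410.01  218.749] [ 0.642 -0.143  0.22 ]
stand [ 0.969 -0.037  0.015] [(0.2, array([479., 168.])), (0.3, array([488., 123.])), (0.35, array([494.,  99.])), (0.4, array([499.,  73.])), (0.45, array([505.,  45.])), (0.5, array([512.,  16.]))]
0.3 [ 0.77  -0.028  0.3  ] [ 0.771 -0.069  0.3  ]
0.35 [ 0.752 -0.025  0.35 ] [ 0.753 -0.063  0.35 ]
0.4 [ 0.734 -0.022  0.4  ] [ 0.735 -0.057  0.4  ]
0.45 [ 0.716 -0.019  0.45 ] [ 0.717 -0.051  0.45 ]
1.57 tcp [ 0.627 -0.145  0.22 ]
1.3 tcp [ 0.613 -0.146  0.219]
1.0 tcp [ 0.599 -0.147  0.214]
0.7 tcp [ 0.587 -0.148  0.205]
0.4 tcp [ 0.578 -0.148  0.193]
0.2 tcp [ 0.575 -0.149  0.184]
0.1 tcp [ 0.574 -0.149  0.179]
0.0 tcp [ 0.573 -0.149  0.174]
shift [ 0.122 -0.149  0.018] turn [ 0.008 -0.091 -0.012]
```

Request:
arm_command --increments '[[[0.02,-0.025,0.018],[0.001,-0.015,-0.002],0],[[0.04,-0.05,0.018],[0.003,-0.03,-0.004],0],[[0.065,-0.08,0.018],[0.004,-0.05,-0.006],0],[[0.09,-0.11,0.018],[0.006,-0.07,-0.009],0],[[0.119,-0.147,0.018],[0.008,-0.091,-0.012],0],[[0.119,-0.147,0.018],[0.008,-0.091,-0.012],0],[[0.119,-0.147,0.018],[0.008,-0.091,-0.012],0]]'

```text
clock: 15.2
tcp_pos: [0.6646, -0.148, 0.3291]
orientation: [2.145, 2.294, -0.005]
contact_force: [1.1, 0.4, 0.1]
grip_width: -0.0
```

```bash
python3 - <<'E'
from h import *
o=r.get_obs();print(o['tcp_pos'],o['contact_force'],np.round(o['joints'],2));need(4.5,90,(.665,-.1417,.222))
E
```

```text
[ 0.66455259 -0.14797306  0.32913195] [1.05879051 0.36274609 0.10735338] [-0.08  0.44  0.3   1.46 -0.13  1.27  1.87]
shift [ 0.0004  0.0063 -0.1071] turn [ 0.0029 -0.0015  0.0118]
```

Request:
arm_command --increments '[[[0,0.003,-0.025],[0,0,0.006],0],[[0,0.004,-0.05],[0,0,0.01],0],[[0,0.004,-0.075],[0,0,0.01],0],[[0,0.004,-0.1],[0,0,0.01],0],[[0,0.004,-0.107],[0,0,0.01],0],[[0,0.004,-0.107],[0,0,0.01],0]]'

```text
clock: 15.8
tcp_pos: [0.6642, -0.1406, 0.222]
orientation: [-2.129, -2.309, 0.004]
contact_force: [0.7, -0.1, 1.5]
grip_width: 0.0001
```

Request:
arm_command --increments '[[[-0.008,0,0],[0,0,0],0],[[-0.016,-0.001,0],[0,0,0],0],[[-0.024,-0.001,0],[0,0,0],0],[[-0.032,-0.002,0],[0,0,0],0],[[-0.038,-0.002,0],[0,0,0],0]]'

```text
clock: 16.3
tcp_pos: [0.6262, -0.1442, 0.2233]
orientation: [2.13, 2.307, -0.002]
contact_force: [0.8, -0.7, -0.1]
grip_width: -0.0001
```

Request:
arm_command --increments '[[[-0.007,-0.001,-0.002],[0,0,0],0],[[-0.015,-0.002,-0.003],[0,0,0],0],[[-0.022,-0.002,-0.006],[0,0,0],0],[[-0.029,-0.003,-0.01],[0,0,0],0],[[-0.035,-0.003,-0.015],[0,0,0],0],[[-0.041,-0.004,-0.02],[0,0,0],0]]'

```text
clock: 16.9
tcp_pos: [0.5853, -0.1476, 0.2021]
orientation: [2.13, 2.308, -0.003]
contact_force: [0.5, 0.4, -0.3]
grip_width: -0.0001
```

```bash
python3 - <<'E'
from h import *
o=r.get_obs();print(o['tcp_pos'],o['contact_force'])
s=r.grab_frame('scene');cv2.imwrite('pics/s12.png',s)
for ph in(.6,.9,1.2,1.85):print(ph,[proj('scene',cov(ph,.064,.004)+v*L).round(0) for v in(-.041,.041)])
D=abs(s.astype(int)-cv2.imread('pics/s11.png')).max(2)>25
c=s.mean(2).astype(int);print(c[200:290:6,340:424:6])
E
```

```text
[ 0.5853334  -0.14763859  0.20207213] [ 0.45173889  0.41123944 -0.25390394]
0.6 [array([394., 261.]), array([356., 239.])]
0.9 [array([401., 250.]), array([363., 229.])]
1.2 [array([409., 242.]), array([370., 221.])]
1.85 [array([426., 234.]), array([387., 215.])]
[[ 83  38  38  31  32  27  28  29  29  28  29  31  89  53]
 [125  32  36  34  32  42  25  25  26  32  28  32  53 102]
 [113  34  38  42  39  32  25  32  33  31  29  62  36  55]
 [116  37  42  42  39  40  18  32  27  30  33  33  32  36]
 [108  39  45  37  46 110  66  26  33  34  34  23  35  34]
 [107  36  37  36  35  98 101  66  31  26  37  34  40  40]
 [ 28  39  39  45  33  43  66  79  33  30  36  41  51  78]
 [ 36  38  35  36  64  59  54  93  28  41  66  66  68  71]
 [ 39  36  37  34  33  72 109  89  57  66  61  66  67  62]
 [ 39  31  31  33 106 125 123  79 116  79  65  64  67  67]
 [ 38  45  80 121 126 125 126 124 116  79  69  66  70  68]
 [ 41  89 142 150 126 125 128 125 127 125 124 101  74  65]
 [ 40  49 125 168 185 179 164 127 126 127 125 197 211  31]
 [ 40  57 126 128 173 183 206 212 154 167 195 188 119  46]
 [ 37  69 104 127 126 131 141 176 209 194 135 143 101  38]]
```

The cover's grey (about 125) now overlies the bin top, so it is following. I'll press it down.

Request:
arm_command --increments '[[[-0.004,0,-0.007],[0,0,0],0],[[-0.007,-0.001,-0.013],[0,0,0],0],[[-0.01,-0.001,-0.019],[0,0,0],0],[[-0.012,-0.001,-0.024],[0,0,0],0],[[-0.012,-0.001,-0.028],[0,0,0],0],[[-0.012,-0.001,-0.028],[0,0,0],0]]'

```text
clock: 17.55
tcp_pos: [0.5735, -0.1487, 0.1739]
orientation: [2.131, 2.308, -0.004]
contact_force: [0.7, -0.5, -0.6]
grip_width: 0.0001
```

Request:
arm_command --increments '[[[0,0,-0.001],[0,0,0],0],[[0,0,-0.002],[0,0,0],0],[[0,0,-0.003],[0,0,0],0],[[0,0,-0.003],[0,0,0],0]]'

```text
clock: 17.95
tcp_pos: [0.5741, -0.1488, 0.1721]
orientation: [2.13, 2.307, -0.002]
contact_force: [-1.5, 0.0, 3.5]
grip_width: 0.0001
```

Request:
arm_command --increments '[[[0,0,-0.002],[0,0,0],0],[[0,0,-0.003],[0,0,0],0],[[0,0,-0.003],[0,0,0],0],[[0,0,-0.003],[0,0,0],0]]'

```text
clock: 18.35
tcp_pos: [0.5741, -0.1489, 0.1717]
orientation: [2.13, 2.307, -0.001]
contact_force: [-8.7, 2.8, 22.7]
grip_width: -0.0
```

The tip stalls at z 0.1717 with 22.7 N, so the cover is against its stop. I'll retreat and check.

Request:
arm_command --increments '[[[0,0,0.02],[0,0,0],0],[[0,0,0.06],[0,0,0],0],[[0,0.03,0.1],[0,0,0],0],[[0,0.07,0.14],[0,0,0],0],[[0,0.11,0.16],[0,0,0],0],[[0,0.15,0.16],[0,0,0],0],[[0,0.19,0.16],[0,0,0],0],[[0,0.23,0.16],[0,0,0],0],[[0,0.27,0.16],[0,0,0],0],[[0,0.27,0.16],[0,0,0],0]]'

```text
clock: 19.35
tcp_pos: [0.573, 0.1291, 0.3282]
orientation: [-2.118, -2.318, -0.0]
contact_force: [-0.5, 0.8, -0.5]
grip_width: 0.0004
```

```bash
python3 - <<'E'
from h import *
o=r.get_obs();print(o['tcp_pos'],o['contact_force'])
s=r.grab_frame('scene');t=r.grab_frame('top');cv2.imwrite('pics/s13.png',s);cv2.imwrite('pics/t13.png',t)
a=cv2.imread('pics/scene0.png')
for ph in(0,.1,.2,.4):
    P=[proj('scene',cov(ph,.064,.004)+v*L) for v in(-.041,.041)];print(ph,[p.round(1) for p in P],'tab',proj('scene',cov(ph,.0735,.004)).round(1))
g=s.mean(2)
print("rows scene near tab col/front edge")
for x in(350,357,365,371,377,385,395):print(x,g[252:292:2,x].astype(int))
d0=cv2.imread('pics/top0.png').astype(int)
for n,(x,y) in dict(petri=(298,339),timer=(339,177)).items():print(n,abs(t.astype(int)-d0)[y-22:y+22,x-22:x+22].mean())
# forceps: diff in rest's middle (scene unobstructed)
f=abs(s.astype(int)-a)[225:275,255:330].max(2);print('rest diff frac',(f>40).mean())
E
```

```text
[0.57297082 0.12906272 0.32819992] [-0.48225396  0.78449426 -0.47136572]
0 [array([385.8, 283.1]), array([348.9, 259.9])] tab [362.4 273.3]
0.1 [array([386.5, 279.6]), array([349.4, 256.5])] tab [363.1 269.3]
0.2 [array([387.5, 275.9]), array([350.2, 253. ])] tab [364.1 265.1]
0.4 [array([390.3, 268.3]), array([352.6, 245.9])] tab [367.  256.7]
rows scene near tab col/front edge
350 [ 37  33  40  55 112 116 157 182 146 126 126 126 128 128 127 126 123 129
 128 124]
357 [ 36  39 107 143 139 131 140 117 131 162 130 125 124 123 129 123 122 112
 112 126]
365 [ 99 137 139 153 152 153 152 137 145 148 129 121 110 121 126 127 124 124
 124 118]
371 [142 148 153 153 154 153 153 152 146 133 145 144 128 135 149 127 124 127
 126 125]
377 [133 152 154 154 153 152 154 152 152 154 145 135 144 115 140 183 156 125
 122 124]
385 [126 134 130 149 151 151 153 152 153 155 155 152 152 131 141 127 132 182
 182 135]
395 [ 59  66 157 186 142 133 149 153 153 151 149 139 148 148 196 198 204 153
 127 125]
petri 2.903236914600551
timer 2.259641873278237
rest diff frac 0.09066666666666667
```

```bash
python3 -c "
from bench import r
print(r.hand_in(),r.get_obs()['clock'])"
```

```text
the job is handed in; nothing more can be done
the job is handed in; nothing more can be done
```

Both scalpels went blade first into the sharps bin, the cover is folded shut, and the job is handed in. The last clock reading was about 19.4 s of the 72 s allowed.

**What I did:** I gripped each scalpel near its handle end and lowered it along its own axis, tilted about 15°. I let go with roughly 65 mm of it inside the mouth. I then pushed the cover over from behind with the closed fingers and pressed it down.

**Last checks:**
- **Scalpels:** after the second drop nothing stood above the bin's top. I did not measure the blade point and handle end heights inside the bin. Blade down is inferred from how each scalpel was inserted, and nothing held the cover up.
- **Cover:** pressing stalled at 22.7 N with the fingertips at 0.155 m, the height of the shut cover. Its front edge in the scene picture fits an angle of about 0 to 0.03 rad, under the 0.1 limit.
- **Petri dish and timer:** the top view around both looks unchanged from the start.
- **Forceps:** I did not measure their position separately. The rest area of the scene picture changed by about 9%, which I put down to the two missing scalpels. The gripper was not seen to touch them.
- **Robot:** it ended clear of everything, with no contact force.

**What went wrong:** the arm stopped short of the first approach pose for scalpel 2 because a joint was near its fold limit. I used a nearer approach pose instead.

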